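Jack up the sagging pantry shelf

ROBOT

A 6-joint arm with a two-finger parallel gripper is mounted at the origin on the work surface. World frame = base frame: x ahead of the robot, y to its left, z up, the work surface at z = 0. Lengths are in m, angles in degrees, forces in N, time in s.
With the tool pointing down it reaches from about 0.4 to 0.825 m from the base axis. Payload 7 kg.
Tool frame: the origin (TCP) lies at the very end of the fingers, on their centre line; the grasp point (between the pads) lies 19 mm behind it (ctrl.hold_point_z is the distance from the TCP to the grasp point, in m); z points along the fingers, y is the line along which they close (so a half turn about z gives the same grasp; the last joint's range is limited). The gripper opens to 88 mm and grips with 3 to 60 N. Pads are 19 mm wide; open, the fingers measure 130 mm over their backs; the gripper's body (78 mm by 193 mm) begins 47 mm behind the grasp point.
Start: joints at [-46.92, 20.546, 0.682, 0, -70.136, -16.507], TCP at [0.302, -0.604, 0.227] pointing down, gripper open.
Joint ranges: [-176.03, 176.03], [-82.01, 121.73], [-58.28, 71.71], [-173.87, 95.51], [-174.79, -0.11], [-173.66, 173.66]. Speed limits (degrees/s): [136.94, 136.94, 172.46, 180, 180, 180].

INTERFACE

Orientations are given as [roll, pitch, yaw] about the fixed x, y, z axes, in that order (R = Rz(yaw) Ry(pitch) Rx(roll)).
In Python, from plant import sensors, viewer, workorder, ctrl gives the robot as it stands.
- The arm moves only by the shell command python3 -m pendant 'ROWS'. ROWS is JSON, a list of rows, each a list of 3 entries, a list of its own where there are three numbers: the opening, from -1 (shut) to 1 (fully open), so that 0 is half open, then the shift along the tool's x, y, z in m, then the turn, a rotation vector about the tool's x, y, z in degrees. A call has 1 to 10 rows; each row is the pose to reach, as a shift and turn from the pose commanded when the call began, along the tool's axes at that moment; what a row does not reach only later rows make up. A row lasts 1/12 s, in which the tool goes at most 41.7 mm and 7.16 degrees, less where a joint would pass 70% of its speed; a pose out of reach is approached as far as the arm can. A call with a gripper value outside its range is refused whole. The fingers move at their own pace and stop on an object; the grip force is fixed at half the most. Time passes only in rows, so rows that repeat a pose let the fingers close. It gives the time, the measured TCP pose, the force, the opening and the grip force at its end, in the units of the state.
- sensors.get_obs(): the state, without advancing time (a new reading comes with each control period).
- viewer.snapshot(name): name is "side" or "top"; returns the picture (384x512x3 uint8, red, green, blue); there is no depth.
- viewer.camera_params(name): a dict with "fx", "fy", "cx", "cy" (pixels), "extrinsics" (4x4, takes a point from world to camera coordinates). Camera axes: x right, y up, looking along -z (the intrinsics and any distortion apply to the point x, -y, -z); pixel columns grow to the right and rows downward; lengths in m; the calibration is good to about 2 mm. A picture is of the moment at which its call begins. camera_params takes no time and is no camera call.
- workorder.close_job(): hands the job in; it is judged then, once.
The state is a dict: "clock": time; "joint_pos": joint angles; "qvel": joint speeds; "tau": joint torques, N m; "tool_pos": TCP position; "orientation": TCP orientation; "force": force on the tool from outside, world axes, zero at the start; "moment": the same for the moment, N m; "opening": finger opening in m; "gripper_force": force on a finger pad.
Only numpy, scipy, OpenCV 4.12 (cv2) and the standard library are available. Lean on these libraries where they do the work, as an engineer would, in place of code of your own. Each camera call takes 0.05 s, during which the arm holds its last target. There are 200 camera calls.

TASK

The hinged pantry shelf has sagged: carry the ratchet jack over by the fin on its base, with the column still fully down, and stand it squarely facing the shelf with its toe under the middle of the board's front edge (toe point about 25 mm in from the edge). Let go of it there, then take the column by its lifting tab and raise it exactly four clicks, so that the board comes level, let the column settle on its fourth notch and let go. Leave the other things on the counter where they are.

Things in the scene. Friction and masses are not known exactly. Their poses are not given: they have to be found in the camera images.
- jack_center (a point): Ratchet jack, loose, about 0.9 kg, grey base plate (x -100 to +95, y -55 to +55, 12 mm thick) with bare steel parts. This point is 50 mm above its underside. +x is where the toe points, z up. Heavy heel block at the rear, 44 mm high; square 44 mm housing at x +22, 100 mm high, with a spring pawl on its +y side (out to y +50).
- fin (a point): Middle of the grip of the upright steel carrying fin on the jack's base, 40 mm behind its origin axis, 100 mm above its underside. Fin 14 mm thick along y, 36 mm long along x, top at 120 mm, free down to 44 mm. Same axes as the jack. The jack hangs nearly balanced from it.
- lift_grip (a point): Middle of the steel lifting tab on top of the column: 14 mm thick along jack y, 34 mm long along x, 22 mm up and 29 mm down from here to a 50 mm square cap. 62 mm ahead of the fin; 143 mm above the underside with the column down. Lifting it raises the column, while the base stays down by its weight; lifting the whole jack by it makes it click.
- toe (a point): Top face of the flat toe that sticks out of the column's head. 85 mm ahead of the jack's origin axis (125 mm ahead of the fin), 125 mm above the underside with the column down. Toe 34 mm wide, reaching 17 mm further ahead and 33 mm back. Same axes as the jack.
- column (a joint): Height (m) of the column, 0 fully down, as at the start. Five evenly spaced notches, 10 to 16 mm apart. After each click the column drops back on to that notch only and cannot be let down. The lifting force rises by 3 to 6 N before each click and falls away as it slips in (raise 3 to 5 mm more so that the pawl drops in); on top come the weights of column and, from the second click, board (6 N).
- board_edge (a point): Middle of the lower front edge of the sagging wooden board, 250 mm deep, 220 wide, 18 thick, hinged along its back, about 0.7 kg. x runs from front edge to hinge along the board, y along the edge, z up. At the start 147 mm above the table; hinge at 181 mm. A small steel plate marks the middle on top. A post stands under the board 105 mm behind the edge, at y +71 to +105.
- canister_mid (a point): Bystander: open steel pot with two small handles, 84 mm wide, 115 mm high; point half-way up on its axis.
- jar_mid (a point): Bystander: amber glass jar, 70 mm wide, 110 mm high; point half-way up on its axis.
- bottle_mid (a point): Bystander: green glass bottle, 62 mm wide, 210 mm high; point half-way up on its axis.
- spice_mid (a point): Bystander: small glass spice jar, 46 mm wide, 90 mm high; point half-way up on its axis.
- tin_mid (a point): Bystander: steel tin, 74 mm wide, 100 mm high; point half-way up on its axis.
- carton_mid (a point): Bystander: cardboard carton, 60 x 140 x 170 mm high; point half-way up on its axis.
- driver_grip (a point): Bystander: screwdriver lying on the table, 200 mm long; point in its handle.
There are look-alikes about, which are no part of the job. Leave any blue look-alike of the part that bears jack_center alone.

How it is judged (in metres and radians):
On the way:
1. the jack stands flat and released, squarely with its toe under the middle of the board's front edge, its column still down and the board not yet lifted (x of toe in the frame of board_edge between 0.006 and 0.048 m and y of toe in the frame of board_edge between -0.03 and 0.03 m and angle between the y axis of toe and the y axis of board_edge, either way round below 0.25 rad and x of jack_center in the frame of board_edge below 0 m and angle between jack_center's own z axis and vertical below 0.06 rad and height (world z) of jack_center below 0.054 m and value of joint column below 0.005 m and angle between board_edge's own z axis and vertical above 0.125 rad and contact force between the fingers and jack below 0.3 N and linear speed of jack below 0.02 m/s), for 0.2 s.
At the end, for the whole second after the job is handed in: The jack stands flat, released, its toe point 6 to 48 mm in from the board's front edge, within 30 mm of the middle, facing it within 0.25 rad; the column rests still on its fourth notch (within 4 mm) and carries the board, level within 0.03 rad (x of toe in the frame of board_edge between 0.006 and 0.048 m and y of toe in the frame of board_edge between -0.03 and 0.03 m and angle between the y axis of toe and the y axis of board_edge, either way round below 0.25 rad and x of jack_center in the frame of board_edge below 0 m and angle between jack_center's own z axis and vertical below 0.06 rad and height (world z) of jack_center below 0.054 m and value of joint column between 0.052 and 0.06 m and angle between board_edge's own z axis and vertical below 0.03 rad and linear speed of jack below 0.02 m/s and velocity of joint column between -0.02 and 0.02 m/s and contact force between jack and board above 0.5 N); the robot touches nothing.
It fails at once if one of the bystanders is shifted by more than 30 mm (distance of any of canister_mid, jar_mid, bottle_mid, spice_mid, tin_mid, carton_mid, driver_grip from where it was at the start of the episode above 0.03 m).
It also fails if it takes over 72 s, if anything falls off the work surface, if the arm or the gripper's body presses on something with over 40 N, if the wrist force passes 120 N, or if a joint passes its speed limit or range.

## Working session

There is one attempt and no reset: what is moved stays moved. The work goes in short steps, Python scripts to look and compute and a shell command to move; the robot and the scene stay as the last step left them, time stands still between calls to the robot, and variables do not carry over. Pictures are saved under pics/ and viewed, at most 10 in all, crops included, and the job is handed in when it is done.

```bash
mkdir -p pics; ls; python3 - <<'E'
from plant import sensors, viewer, ctrl
import cv2,numpy as np
for n in("top","side"):
    im=viewer.snapshot(n); cv2.imwrite(f"pics/{n}0.png",im[:,:,::-1])
    p=viewer.camera_params(n); print(n,p)
o=sensors.get_obs();print(o['clock'],o['tool_pos'],o['orientation'],o['opening'])
E
```

```text
pics
top {'fx': 483.1879014649779, 'fy': 483.1879014649779, 'cx': 253.92666211976157, 'cy': 190.47612002665727, 'extrinsics': array([[ 0.01331507, -0.9997246 ,  0.01932446, -0.01242241],
       [ 0.98183199,  0.01673035,  0.18901332, -0.44839392],
       [-0.18928457,  0.01645664,  0.98178436, -1.49835744],
       [ 0.        ,  0.        ,  0.        ,  1.        ]])}
side {'fx': 441.9344110732184, 'fy': 441.9344110732184, 'cx': 260.03705833245795, 'cy': 191.60493087417527, 'extrinsics': array([[ 0.84853583, -0.52894566, -0.01426298, -0.34600982],
       [ 0.419678  ,  0.65634234,  0.626965  , -0.26385352],
       [-0.32226902, -0.53798812,  0.77891685, -1.5741216 ],
       [ 0.        ,  0.        ,  0.        ,  1.        ]])}
0.1 [ 0.30171067 -0.60332371  0.22570563] [ 1.79913619e+02 -8.08055788e-03 -1.53435038e+02] 0.08745313355919339
```

View pics/top0.png

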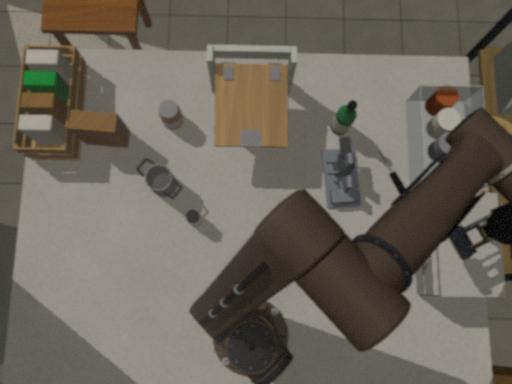

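View pics/side0.png

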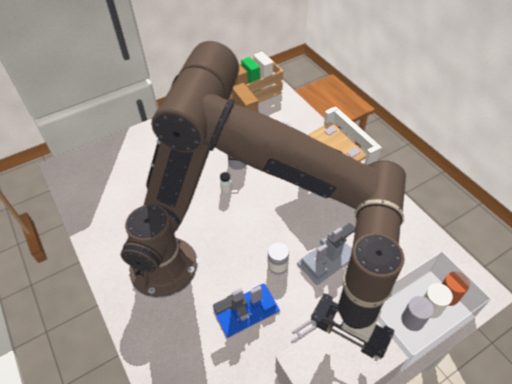

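Top view: the board is at about (250,105) with its front edge at row ~146, and the grey jack is at (342,178). Side view: the grey jack is at (330,252). The blue look-alike is at (245,308), hidden under the arm in the top view. The only candidates are these two, and I choose the grey one. One close crop to check it.

```bash
python3 - <<'E'
import cv2,numpy as np
a=cv2.imread("pics/top0.png")[125:225,200:380]; b=cv2.imread("pics/side0.png")[215:290,280:380]
a=cv2.resize(a,None,fx=4.4,fy=4.4,interpolation=cv2.INTER_CUBIC)[:440,:792]
b=cv2.resize(b,None,fx=2.1,fy=2.1,interpolation=cv2.INTER_CUBIC)
c=np.zeros((600,800,3),np.uint8);c[:440,:792]=a;c[442:442+b.shape[0],:b.shape[1]]=b[:158]
cv2.imwrite("pics/crop0.png",c)
E
```

```text
(no output)
```

View pics/crop0.png

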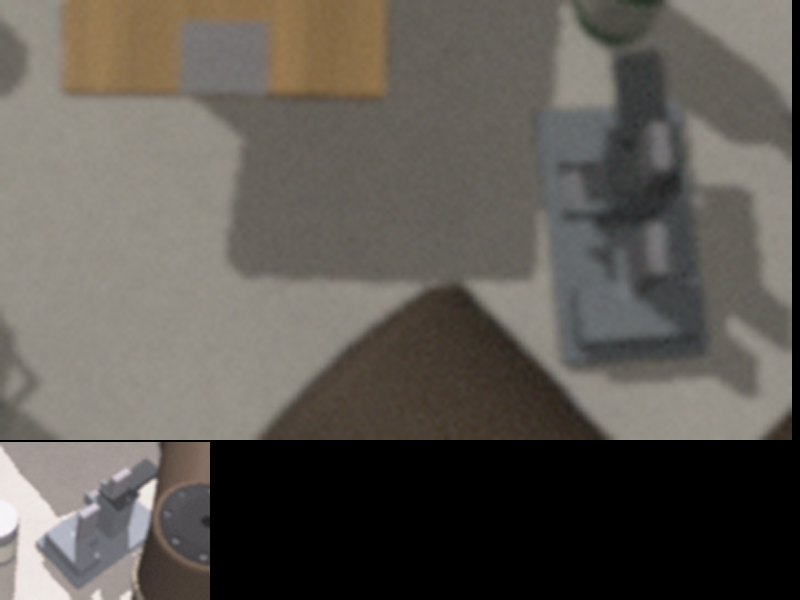

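The crop shows the grey jack with its toe pointing up the picture, at crop (638,70). The lift tab top is at (660,145) and the fin top at (655,248). The base corners are at (538,112), (685,108), (568,365) and (705,355), and the board's front edge runs from (63,95) to (385,97).

```bash
cat > h.py <<'E'
import numpy as np
from plant import sensors, viewer
def ray(n,u,v,z):
    p=viewer.camera_params(n);E=p['extrinsics'];R=E[:3,:3];c=-R.T@E[:3,3]
    d=R.T@np.array([(u-p['cx'])/p['fx'],-(v-p['cy'])/p['fy'],-1.]);return c+d*(z-c[2])/d[2]
def pix(n,X):
    p=viewer.camera_params(n);E=p['extrinsics'];q=E[:3,:3]@np.asarray(X)+E[:3,3]
    return p['cx']+p['fx']*q[0]/-q[2], p['cy']+p['fy']*q[1]/q[2]
E
python3 - <<'E'
from h import *
np.set_printoptions(precision=4,suppress=True)
f=lambda x,y,z:ray("top",200+x/4.4-.4,125+y/4.4-.4,z)
for k,a in dict(fin=(654,248,.12),tab=(660,145,.165),toetip=(637,52,.125),FL=(538,112,.012),FR=(685,108,.012),RL=(568,365,.006),RR=(705,355,.006),bL=(63,95,.15),bR=(386,97,.15),plateL=(180,93,.165),plateR=(268,93,.165),backL=(63,0,.18)).items(): print(k,f(*a))
# blue, side view
for k,a in dict(blue=(247,310,0.01),jar=(278,260,.1),).items(): print(k,ray("side",*a))
print('bottle',ray("top",341,128,0.0),ray("top",352,104,.21))
print('hinge post L/R',ray("top",216,64,.19),ray("top",287,64,.19))
E
```

```text
fin [ 0.4681 -0.2916  0.12  ]
tab [ 0.5299 -0.2877  0.165 ]
toetip [ 0.6078 -0.2819  0.125 ]
FL [ 0.5949 -0.2297  0.012 ]
FR [ 0.6001 -0.3411  0.012 ]
RL [ 0.4032 -0.2504  0.006 ]
RR [ 0.4123 -0.3524  0.006 ]
bL [0.5617 0.1185 0.15  ]
bR [ 0.5644 -0.1029  0.15  ]
plateL [0.5602 0.0383 0.165 ]
plateR [ 0.5614 -0.0214  0.165 ]
backL [0.6196 0.1183 0.18  ]
blue [ 0.1658 -0.3073  0.01  ]
jar [ 0.3254 -0.2477  0.1   ]
bottle [ 0.6766 -0.2975  0.    ] [ 0.6811 -0.2888  0.21  ]
hinge post L/R [0.8081 0.1169 0.19  ] [ 0.813  -0.0984  0.19  ]
```

Jack yaw is about 4° and the fin is at (0.468,-0.291). The board edge middle is at (0.563,0.008) with yaw about 0.7°. I'll move above the fin, about 4 mm behind its middle.

```bash
cat >> h.py <<'E'
from scipy.spatial.transform import Rotation as Ro
def go(x,y,z,yaw):
    o=sensors.get_obs();R=Ro.from_euler('xyz',o['orientation'],degrees=True)
    T=Ro.from_euler('xyz',[180,0,yaw],degrees=True)
    print(round(o['clock'],2),'at',np.round(o['tool_pos'],4),np.round(o['orientation'],2),'F',np.round(o['force'],1),
     '\n shift',np.round(R.inv().apply(np.array([x,y,z])-o['tool_pos']),4),'turn',np.round((R.inv()*T).as_rotvec(degrees=True),1))
E
python3 -c "
from h import *
go(.464,-.291,.215,-176)"
python3 -m pendant '[[1,[-0.02,0.015,0],[0,0,2]],[1,[-0.05,0.037,0],[0,0,5]],[1,[-0.085,0.062,0],[0,0,8]],[1,[-0.12,0.088,0],[0,0,11]],[1,[-0.155,0.113,0],[0,0,14]],[1,[-0.19,0.138,0],[0,0,17]],[1,[-0.225,0.163,0],[0,0,20]],[1,[-0.255,0.185,0],[0,0,22]],[1,[-0.275,0.2,0],[0,0,22.5]],[1,[-0.284,0.207,0],[0,0,22.5]]]'
python3 -c "
from h import *
go(.464,-.291,.085,-176)"
```

```text
0.1 at [ 0.3017 -0.6033  0.2257] [ 1.7991e+02 -1.0000e-02 -1.5344e+02] F [ 0.3  0.5 -0.3] 
 shift [-0.2848  0.2068  0.011 ] turn [ 0.1 -0.  22.6]
clock: 0.93
tool_pos: [0.4646, -0.2884, 0.2265]
orientation: [180.0, 0.0, -175.8]
force: [0.4, -0.3, -0.3]
opening: 0.0876
gripper_force: 0.0
0.93 at [ 0.4646 -0.2884  0.2265] [ 1.7997e+02  2.0000e-02 -1.7581e+02] F [ 0.4 -0.3 -0.3] 
 shift [ 0.0008 -0.0026  0.1415] turn [0.  0.  0.2]
```

```bash
python3 -m pendant '[[1,[0,-0.003,0.02],[0,0,0]],[1,[0,-0.003,0.04],[0,0,0]],[1,[0,-0.003,0.055],[0,0,0]],[1,[0,-0.003,0.06],[0,0,0]]]'
python3 - <<'E'
from h import *;import cv2
go(.464,-.291,.085,-176)
t=viewer.snapshot("top")[110:240,270:430];s=viewer.snapshot("side")[190:300,260:400]
t=cv2.resize(t,None,fx=3,fy=3);s=cv2.resize(s,None,fx=3,fy=3)
c=np.zeros((600,800,3),np.uint8);c[:390,:320]=t[:,:320];c[:330,330:750]=s
cv2.imwrite("pics/g1.png",c[:400,:,::-1])
E
```

```text
clock: 1.27
tool_pos: [0.462, -0.294, 0.1639]
orientation: [179.9, -0.2, -175.9]
force: [0.5, 0.2, -0.1]
opening: 0.0873
gripper_force: 0.0
1.27 at [ 0.462  -0.294   0.1639] [ 179.89   -0.21 -175.94] F [ 0.5  0.2 -0.1] 
 shift [-0.0025  0.0027  0.0789] turn [ 0.1 -0.2  0.1]
```

View pics/g1.png

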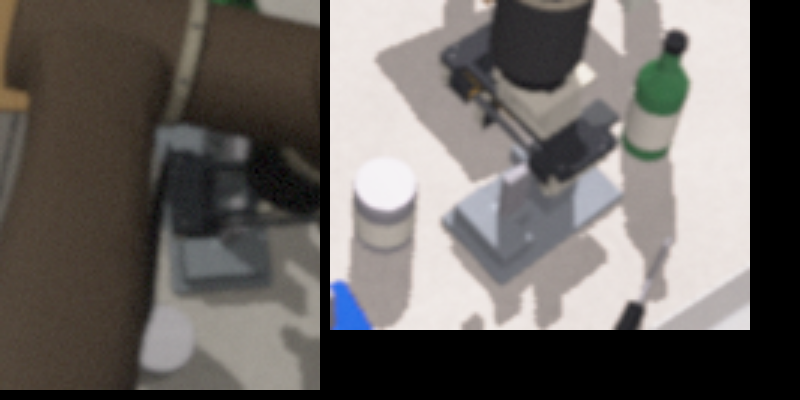

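The side crop shows the fin at (515,190), between the fingers in y and just below them. I'll descend slowly and watch the force.

```bash
python3 -m pendant '[[1,[0,0.002,0.02],[0,0,0]],[1,[-0.001,0.002,0.04],[0,0,0]],[1,[-0.001,0.002,0.055],[0,0,0]],[1,[-0.001,0.002,0.067],[0,0,0]],[1,[-0.001,0.002,0.075],[0,0,0]],[1,[-0.001,0.002,0.075],[0,0,0]]]'
python3 -m pendant '[[0,[0,0,0],[0,0,0]],[-0.5,[0,0,0],[0,0,0]],[-1,[0,0,0],[0,0,0]],[-1,[0,0,0],[0,0,0]],[-1,[0,0,0],[0,0,0]],[-1,[0,0,0],[0,0,0]],[-1,[0,0,0],[0,0,0]],[-1,[0,0,0],[0,0,0]]]'

```

```text
clock: 1.87
tool_pos: [0.464, -0.2925, 0.0908]
orientation: [180.0, -0.1, -175.9]
force: [0.2, 0.1, 0.1]
opening: 0.0879
gripper_force: 0.0
clock: 2.53
tool_pos: [0.4644, -0.2924, 0.0916]
orientation: [-180.0, 0.0, -175.9]
force: [-0.0, 0.6, -0.3]
opening: 0.0399
gripper_force: 0.0
```

```bash
python3 -m pendant '[[-1,[0,0,0.005],[0,0,0]],[-1,[0,0,0.006],[0,0,0]],[-1,[0,0,0.006],[0,0,0]],[-1,[0,0,0.006],[0,0,0]],[-1,[0,0,0.006],[0,0,0]],[-1,[0,0,0.006],[0,0,0]],[-1,[0,0,0.006],[0,0,0]],[-1,[0,0,0.006],[0,0,0]]]'

```

```text
clock: 3.2
tool_pos: [0.4637, -0.2921, 0.0849]
orientation: [180.0, -0.1, -176.0]
force: [-1.3, -1.0, -6.3]
opening: 0.0137
gripper_force: 30.0
```

Gripped: opening 13.7 mm at 30 N. Lifting 12 mm.

```bash
python3 -m pendant '[[-1,[0,0,-0.003],[0,0,0]],[-1,[0,0,-0.006],[0,0,0]],[-1,[0,0,-0.009],[0,0,0]],[-1,[0,0,-0.012],[0,0,0]],[-1,[0,0,-0.012],[0,0,0]],[-1,[0,0,-0.012],[0,0,0]]]'
python3 - <<'E'
from h import *;import cv2
go(.464,-.12,.0975,-179.3)
s=viewer.snapshot("side")[190:300,260:400]
cv2.imwrite("pics/g2.png",cv2.resize(s,None,fx=5,fy=5)[:,:,::-1])
E
```

```text
clock: 3.7
tool_pos: [0.4645, -0.2923, 0.0978]
orientation: [-180.0, 0.0, -175.9]
force: [-0.9, 0.7, -7.8]
opening: 0.0139
gripper_force: 30.0
3.7 at [ 0.4645 -0.2923  0.0978] [-1.8000e+02  3.0000e-02 -1.7593e+02] F [-0.9  0.7 -7.8] 
 shift [-0.0117  0.172   0.0003] turn [-0.   0.   3.4]
```

View pics/g2.png

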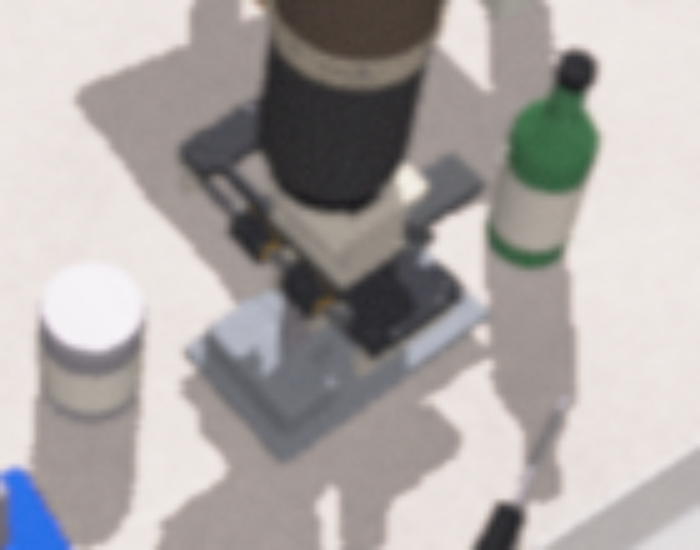

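The jack hangs level and clear of the table (shadow gap below the base edge), carrying about 8 N. I'll carry it left.

```bash
python3 -m pendant '[[-1,[0,0.003,-0.002],[0,0,0]],[-1,[0,0.013,-0.006],[0,0,0.4]],[-1,[-0.002,0.03,-0.01],[0,0,0.8]],[-1,[-0.004,0.053,-0.012],[0,0,1.2]],[-1,[-0.006,0.078,-0.012],[0,0,1.8]],[-1,[-0.008,0.103,-0.012],[0,0,2.4]],[-1,[-0.01,0.128,-0.012],[0,0,3]],[-1,[-0.011,0.15,-0.012],[0,0,3.4]],[-1,[-0.011,0.165,-0.012],[0,0,3.4]],[-1,[-0.011,0.172,-0.012],[0,0,3.4]]]'
python3 -m pendant '[[-1,[0,0,0],[0,0,0]],[-1,[0,0,0],[0,0,0]]]'
python3 -c "
from h import *
go(.41,.0065,.097,-179.3)"
```

```text
clock: 4.58
tool_pos: [0.4629, -0.1183, 0.1098]
orientation: [180.0, 0.0, -179.3]
force: [-0.1, -5.5, -7.6]
opening: 0.014
gripper_force: 30.1
clock: 4.75
tool_pos: [0.4632, -0.1201, 0.1097]
orientation: [-180.0, 0.0, -179.3]
force: [-0.6, -0.8, -8.4]
opening: 0.0136
gripper_force: 30.0
4.75 at [ 0.4632 -0.1201  0.1097] [-1.7999e+02  1.0000e-02 -1.7927e+02] F [-0.6 -0.8 -8.4] 
 shift [0.0515 0.1272 0.0127] turn [-0.  0.  0.]
```

```bash
python3 -m pendant '[[-1,[0.005,0,0],[0,0,0]],[-1,[0.015,0,0],[0,0,0]],[-1,[0.028,0,0],[0,0,0]],[-1,[0.04,0,0.003],[0,0,0]],[-1,[0.047,0.003,0.006],[0,0,0]],[-1,[0.048,0.012,0.01],[0,0,0]],[-1,[0.048,0.025,0.012],[0,0,0]],[-1,[0.048,0.043,0.012],[0,0,0]],[-1,[0.048,0.063,0.012],[0,0,0]],[-1,[0.048,0.083,0.012],[0,0,0]]]'
python3 -m pendant '[[-1,[0,0.018,0],[0,0,0]],[-1,[0,0.032,0],[0,0,0]],[-1,[0,0.041,0],[0,0,0]],[-1,[0,0.044,0],[0,0,0]],[-1,[0,0.044,0],[0,0,0]],[-1,[0,0.044,0],[0,0,0]]]'
python3 - <<'E'
from h import *;import cv2
go(.459,.0065,.095,-179.3)
t=viewer.snapshot("top")[40:240,180:330];s=viewer.snapshot("side")[110:240,230:400]
c=np.zeros((600,800,3),np.uint8);c[:500,:375]=cv2.resize(t,None,fx=2.5,fy=2.5);c[:312,380:788]=cv2.resize(s,None,fx=2.4,fy=2.4)
cv2.imwrite("pics/g3.png",c[:500,:,::-1])
E
```

```text
clock: 5.58
tool_pos: [0.4142, -0.0368, 0.0975]
orientation: [180.0, 0.0, -179.4]
force: [-0.0, -0.1, -8.3]
opening: 0.0138
gripper_force: 30.0
clock: 6.08
tool_pos: [0.4135, 0.0061, 0.0975]
orientation: [-180.0, -0.0, -179.3]
force: [-0.5, 0.2, -8.9]
opening: 0.0139
gripper_force: 30.0
6.08 at [0.4135 0.0061 0.0975] [-1.7999e+02 -2.0000e-02 -1.7931e+02] F [-0.5  0.2 -8.9] 
 shift [-0.0455 -0.0002  0.0024] turn [-0. -0. -0.]
```

View pics/g3.png

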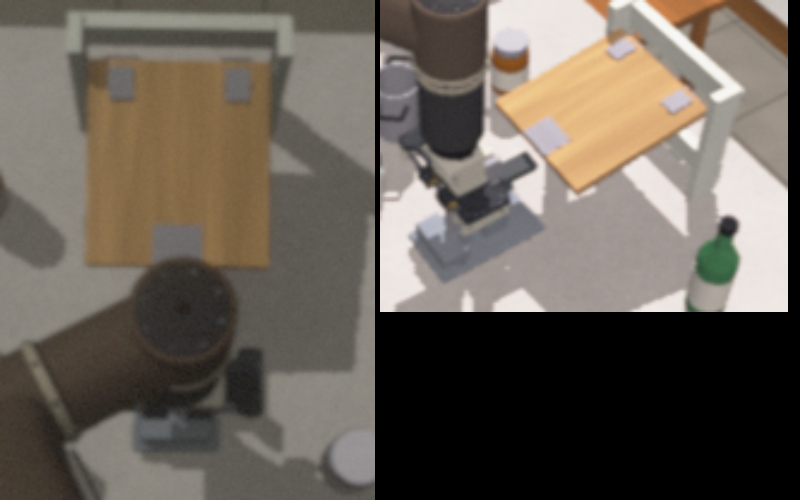

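Board corners in the side crop are at (497,103) and (577,190), and the toe tip is at about (530,157). I'll cross-check both against the top-view estimate.

```bash
python3 - <<'E'
from h import *
f=lambda x,y,z:np.round(ray("side",230+(x-380)/2.4,110+y/2.4,z),4)
print('bL',f(497,101,.165),'bR',f(577,188,.165),'tipL',f(524,153,.1375),'tipR',f(536,164,.1375))
g=lambda x,y,z:np.round(ray("top",180+x/2.5-.3,40+y/2.5-.3,z),4)
print('bL',g(86,264,.165),'bR',g(270,266,.165),'plate',g(153,265,.165),g(202,265,.165),'rear',g(135,450,.015),g(218,451,.015))
E
```

```text
bL [0.5653 0.113  0.165 ] bR [ 0.5666 -0.1002  0.165 ] tipL [0.5538 0.0184 0.1375] tipR [ 0.5567 -0.0102  0.1375]
bL [0.5601 0.117  0.165 ] bR [ 0.5618 -0.1027  0.165 ] plate [0.5604 0.0371 0.165 ] [ 0.5615 -0.0214  0.165 ] rear [0.3573 0.0575 0.015 ] [ 0.3577 -0.0491  0.015 ]
```

```bash
python3 -m pendant '[[-1,[-0.003,0,0.001],[0,0,0]],[-1,[-0.01,0.001,0.003],[0,0,0]],[-1,[-0.019,0.002,0.005],[0,0,0]],[-1,[-0.029,0.002,0.006],[0,0,0]],[-1,[-0.038,0.002,0.006],[0,0,0]],[-1,[-0.045,0.002,0.006],[0,0,0]],[-1,[-0.048,0.002,0.006],[0,0,0]],[-1,[-0.048,0.002,0.006],[0,0,0]]]'
python3 -m pendant '[[-1,[0,0,0.002],[0,0,0]],[-1,[0,0,0.004],[0,0,0]],[-1,[0,0,0.005],[0,0,0]],[-1,[0,0,0.006],[0,0,0]],[-1,[0,0,0.0065],[0,0,0]],[-1,[0,0,0.0065],[0,0,0]]]'

```

```text
clock: 6.85
tool_pos: [0.4626, 0.0089, 0.0914]
orientation: [-180.0, -0.0, -179.4]
force: [0.8, 0.0, -8.9]
opening: 0.0137
gripper_force: 30.0
clock: 7.35
tool_pos: [0.4615, 0.0089, 0.0851]
orientation: [180.0, 0.0, -179.3]
force: [-1.0, 0.0, -8.5]
opening: 0.0139
gripper_force: 30.0
```

```bash
python3 -m pendant '[[-1,[0,0,0.001],[0,0,0]],[-1,[0,0,0.001],[0,0,0]],[-1,[0,0,0.001],[0,0,0]]]'
python3 -m pendant '[[-1,[0,0,0.001],[0,0,0]],[-1,[0,0,0.001],[0,0,0]],[-1,[0,0,0.001],[0,0,0]]]'
```

```text
clock: 7.6
tool_pos: [0.4616, 0.0089, 0.0849]
orientation: [-180.0, 0.0, -179.3]
force: [-5.3, 1.4, 2.0]
opening: 0.0138
gripper_force: 30.0
clock: 7.85
tool_pos: [0.4616, 0.009, 0.0849]
orientation: [-180.0, 0.0, -179.3]
force: [-9.3, 1.9, 16.1]
opening: 0.0136
gripper_force: 30.0
```

The jack is on the table. I'll ease the pressure, then release.

```bash
python3 -m pendant '[[-1,[0,0,-0.001],[0,0,0]],[-1,[0,0,-0.001],[0,0,0]],[0,[0,0,-0.001],[0,0,0]],[0.2,[0,0,-0.001],[0,0,0]],[0.2,[0,0,-0.001],[0,0,0]],[0.2,[0,0,-0.001],[0,0,0]],[0.2,[0,0,-0.001],[0,0,0]],[0.2,[0,0,-0.001],[0,0,0]],[0.2,[0,0,-0.001],[0,0,0]],[0.2,[0,0,-0.001],[0,0,0]]]'
python3 -m pendant '[[0.2,[0,0,-0.015],[0,0,0]],[0.2,[0,0,-0.04],[0,0,0]],[0.2,[0,0,-0.07],[0,0,0]],[0.2,[0,0,-0.1],[0,0,0]],[0.2,[0.02,0,-0.12],[0,0,0]],[0.2,[0.04,0,-0.14],[0,0,0]],[0.2,[0.045,0,-0.15],[0,0,0]],[0.2,[0.045,0,-0.15],[0,0,0]],[0.2,[0.045,0,-0.15],[0,0,0]]]'
python3 - <<'E'
from h import *;import cv2
go(.525,.0085,.20,-179.3)
t=viewer.snapshot("top")[40:240,180:330];s=viewer.snapshot("side")[110:240,230:400]
c=np.zeros((600,800,3),np.uint8);c[:500,:375]=cv2.resize(t,None,fx=2.5,fy=2.5);c[:312,380:788]=cv2.resize(s,None,fx=2.4,fy=2.4)
cv2.imwrite("pics/g4.png",c[:500,:,::-1])
E
```

```text
clock: 8.68
tool_pos: [0.4617, 0.0089, 0.084]
orientation: [-180.0, 0.0, -179.3]
force: [0.1, -0.7, 1.0]
opening: 0.0521
gripper_force: 0.0
clock: 9.43
tool_pos: [0.4168, 0.0086, 0.2345]
orientation: [179.9, 0.1, -179.3]
force: [0.3, -0.0, -0.5]
opening: 0.0525
gripper_force: 0.0
9.43 at [0.4168 0.0086 0.2345] [ 1.7994e+02  1.1000e-01 -1.7930e+02] F [ 0.3 -0.  -0.5] 
 shift [-0.1081 -0.0015  0.0347] turn [ 0.1  0.1 -0. ]
```

View pics/g4.png

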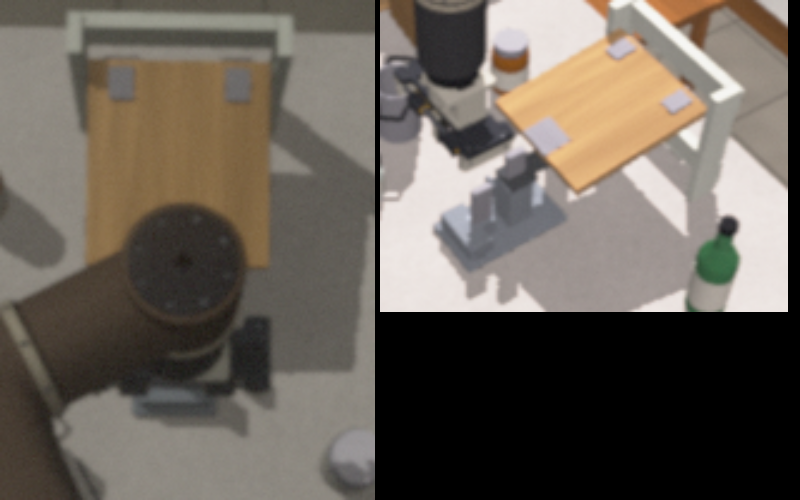

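The jack stands free with its toe under the board. The base rear edge is at top-crop row 414, which puts the toe at x≈0.588, about 23 mm in, and y≈0.007. Milestone 1 should be met. Now the lifting tab at about (0.523,0.0075).

```bash
python3 -m pendant '[[0.2,[-0.02,0,0],[0,0,0]],[0.2,[-0.05,0,0],[0,0,0]],[0.2,[-0.08,-0.001,0.01],[0,0,0]],[0.2,[-0.1,-0.001,0.025],[0,0,0]],[0.2,[-0.106,-0.001,0.045],[0,0,0]],[0.2,[-0.106,-0.001,0.065],[0,0,0]],[0.2,[-0.106,-0.001,0.085],[0,0,0]],[0.2,[-0.106,-0.001,0.1],[0,0,0]],[0.2,[-0.106,-0.001,0.108],[0,0,0]],[0.2,[-0.106,-0.001,0.108],[0,0,0]]]'
python3 -m pendant '[[-0.4,[0,0,0],[0,0,0]],[-1,[0,0,0],[0,0,0]],[-1,[0,0,0],[0,0,0]],[-1,[0,0,0],[0,0,0]],[-1,[0,0,0],[0,0,0]],[-1,[0,0,0],[0,0,0]],[-1,[0,0,0],[0,0,0]],[-1,[0,0,0],[0,0,0]]]'

```

```text
clock: 10.37
tool_pos: [0.5213, 0.008, 0.123]
orientation: [-179.9, -0.3, -179.4]
force: [-0.3, 0.8, -0.0]
opening: 0.0526
gripper_force: 0.0
clock: 11.03
tool_pos: [0.5231, 0.009, 0.1264]
orientation: [180.0, 0.1, -179.3]
force: [0.4, 3.4, 1.3]
opening: 0.0139
gripper_force: 30.0
```

Gripped at 13.9 mm. Judging by the target band, the notch spacing is about 14 mm. I'll raise in short stages and watch the force.

```bash
python3 -m pendant '[[-1,[0,-0.001,-0.002],[0,0,0]],[-1,[0,-0.001,-0.004],[0,0,0]],[-1,[0,-0.001,-0.006],[0,0,0]],[-1,[0,-0.001,-0.008],[0,0,0]],[-1,[0,-0.001,-0.01],[0,0,0]],[-1,[0,-0.001,-0.01],[0,0,0]]]'
python3 -m pendant '[[-1,[0,0,-0.001],[0,0,0]],[-1,[0,0,-0.002],[0,0,0]],[-1,[0,0,-0.0025],[0,0,0]]]'
python3 -m pendant '[[-1,[0,0,-0.001],[0,0,0]],[-1,[0,0,-0.002],[0,0,0]],[-1,[0,0,-0.0025],[0,0,0]]]'
python3 -m pendant '[[-1,[0,0,-0.001],[0,0,0]],[-1,[0,0,-0.002],[0,0,0]],[-1,[0,0,-0.0025],[0,0,0]]]'
python3 -c "
from h import *
go(.523,.008,.1264+.0175,-179.3)"
```

```text
clock: 11.53
tool_pos: [0.5217, 0.0071, 0.1359]
orientation: [-180.0, -0.1, -179.3]
force: [-2.0, -0.8, -4.0]
opening: 0.0138
gripper_force: 30.0
clock: 11.78
tool_pos: [0.5221, 0.0073, 0.1384]
orientation: [-180.0, -0.1, -179.3]
force: [-2.3, 0.2, -4.6]
opening: 0.0141
gripper_force: 30.0
clock: 12.03
tool_pos: [0.5224, 0.0074, 0.1413]
orientation: [-180.0, -0.0, -179.3]
force: [-3.6, 0.4, -2.4]
opening: 0.0138
gripper_force: 30.0
clock: 12.28
tool_pos: [0.5225, 0.0075, 0.1438]
orientation: [-180.0, -0.0, -179.3]
force: [-3.5, -1.5, -2.1]
opening: 0.0137
gripper_force: 30.0
12.28 at [0.5225 0.0075 0.1438] [-1.7999e+02 -1.0000e-02 -1.7932e+02] F [-3.5 -1.5 -2.1] 
 shift [-0.0005  0.0005 -0.0001] turn [-0. -0. -0.]
```

First click at about 14 mm: the force fell from 4.6 to 2.4 N. On to the second.

```bash
python3 -m pendant '[[-1,[0,0,-0.002],[0,0,0]],[-1,[0,0,-0.004],[0,0,0]],[-1,[0,0,-0.006],[0,0,0]],[-1,[0,0,-0.008],[0,0,0]],[-1,[0,0,-0.0085],[0,0,0]]]'
python3 -m pendant '[[-1,[0,0,-0.001],[0,0,0]],[-1,[0,0,-0.002],[0,0,0]]]'
python3 -m pendant '[[-1,[0,0,-0.001],[0,0,0]],[-1,[0,0,-0.002],[0,0,0]]]'
python3 -m pendant '[[-1,[0,0,-0.001],[0,0,0]],[-1,[0,0,-0.002],[0,0,0]]]'

```

```text
clock: 12.7
tool_pos: [0.5225, 0.0078, 0.1519]
orientation: [180.0, -0.0, -179.3]
force: [-1.2, 0.2, -8.7]
opening: 0.0139
gripper_force: 30.0
clock: 12.87
tool_pos: [0.5224, 0.0078, 0.1538]
orientation: [180.0, -0.0, -179.3]
force: [-1.5, 2.2, -6.8]
opening: 0.0136
gripper_force: 30.0
clock: 13.03
tool_pos: [0.5225, 0.0078, 0.1563]
orientation: [180.0, -0.0, -179.3]
force: [-2.7, 1.7, -6.3]
opening: 0.014
gripper_force: 30.0
clock: 13.2
tool_pos: [0.5225, 0.0078, 0.1583]
orientation: [180.0, -0.0, -179.3]
force: [-3.9, 1.8, -6.8]
opening: 0.014
gripper_force: 30.0
```

```bash
python3 -m pendant '[[-1,[0,0,-0.002],[0,0,0]],[-1,[0,0,-0.004],[0,0,0]],[-1,[0,0,-0.006],[0,0,0]],[-1,[0,0,-0.007],[0,0,0]]]'
python3 -m pendant '[[-1,[0,0,-0.001],[0,0,0]],[-1,[0,0,-0.002],[0,0,0]]]'
python3 -m pendant '[[-1,[0,0,-0.001],[0,0,0]],[-1,[0,0,-0.002],[0,0,0]]]'
python3 -m pendant '[[-1,[0,0,-0.001],[0,0,0]],[-1,[0,0,-0.002],[0,0,0]]]'

```

```text
clock: 13.53
tool_pos: [0.5223, 0.0075, 0.1649]
orientation: [-180.0, -0.1, -179.3]
force: [-2.0, 2.7, -11.7]
opening: 0.0137
gripper_force: 30.0
clock: 13.7
tool_pos: [0.5223, 0.0075, 0.1669]
orientation: [-180.0, -0.0, -179.3]
force: [-2.4, 1.8, -11.4]
opening: 0.0141
gripper_force: 30.0
clock: 13.87
tool_pos: [0.5224, 0.0075, 0.1693]
orientation: [-180.0, -0.0, -179.3]
force: [-4.4, 1.3, -8.3]
opening: 0.0139
gripper_force: 30.0
clock: 14.03
tool_pos: [0.5224, 0.0075, 0.1716]
orientation: [-180.0, -0.0, -179.3]
force: [-6.0, 1.4, -6.3]
opening: 0.014
gripper_force: 30.0
```

```bash
python3 -m pendant '[[-1,[0,0,-0.002],[0,0,0]],[-1,[0,0,-0.004],[0,0,0]],[-1,[0,0,-0.006],[0,0,0]],[-1,[0,0,-0.008],[0,0,0]],[-1,[0,0,-0.0085],[0,0,0]]]'
python3 -m pendant '[[-1,[0,0,-0.001],[0,0,0]],[-1,[0,0,-0.002],[0,0,0]]]'
python3 -m pendant '[[-1,[0,0,-0.001],[0,0,0]],[-1,[0,0,-0.002],[0,0,0]]]'
python3 -m pendant '[[-1,[0,0,-0.001],[0,0,0]],[-1,[0,0,-0.002],[0,0,0]]]'

```

```text
clock: 14.45
tool_pos: [0.5227, 0.0075, 0.1799]
orientation: [-180.0, -0.0, -179.3]
force: [-3.9, 0.4, -9.8]
opening: 0.0138
gripper_force: 30.0
clock: 14.62
tool_pos: [0.5227, 0.0075, 0.1817]
orientation: [-180.0, 0.0, -179.3]
force: [-3.8, 0.4, -9.9]
opening: 0.014
gripper_force: 30.0
clock: 14.78
tool_pos: [0.5227, 0.0075, 0.184]
orientation: [-180.0, 0.0, -179.3]
force: [-4.1, -0.1, -6.0]
opening: 0.0135
gripper_force: 30.0
clock: 14.95
tool_pos: [0.5227, 0.0075, 0.1859]
orientation: [-180.0, 0.0, -179.3]
force: [-3.8, -0.3, -6.3]
opening: 0.0138
gripper_force: 30.0
```

The fourth click slipped in at about 56 mm. I'll go 1 mm further so the pawl drops in, then lower gently on to the notch.

```bash
python3 -m pendant '[[-1,[0,0,-0.001],[0,0,0]],[-1,[0,0,-0.001],[0,0,0]],[-1,[0,0,0],[0,0,0]],[-1,[0,0,0.001],[0,0,0]],[-1,[0,0,0.002],[0,0,0]],[-1,[0,0,0.0025],[0,0,0]],[-1,[0,0,0.0025],[0,0,0]]]'
python3 -m pendant '[[-1,[0,0,0.0005],[0,0,0]],[-1,[0,0,0.001],[0,0,0]],[-1,[0,0,0.001],[0,0,0]]]'
python3 -m pendant '[[-1,[0,0,0.0005],[0,0,0]],[-1,[0,0,0.0005],[0,0,0]]]'

```

```text
clock: 15.53
tool_pos: [0.5227, 0.0076, 0.183]
orientation: [-180.0, 0.0, -179.3]
force: [-4.2, -0.9, -5.1]
opening: 0.0141
gripper_force: 30.0
clock: 15.78
tool_pos: [0.5227, 0.0076, 0.1821]
orientation: [-180.0, 0.0, -179.3]
force: [-4.0, -1.1, -3.5]
opening: 0.014
gripper_force: 30.0
clock: 15.95
tool_pos: [0.5227, 0.0076, 0.182]
orientation: [-180.0, 0.0, -179.3]
force: [-6.5, -0.4, -0.8]
opening: 0.014
gripper_force: 30.0
```

The column is resting on the fourth notch at 55.6 mm, with no load left on the tool. Releasing and backing off.

```bash
python3 -m pendant '[[-0.6,[0,0,0],[0,0,0]],[0.1,[0,0,0],[0,0,0]],[0.2,[0,0,0],[0,0,0]],[0.2,[0,0,0],[0,0,0]],[0.2,[0,0,0],[0,0,0]],[0.2,[0,0,0],[0,0,0]],[0.2,[0,0,0],[0,0,0]]]'
python3 -m pendant '[[0.2,[0,0,-0.01],[0,0,0]],[0.2,[0,0,-0.03],[0,0,0]],[0.2,[0,0,-0.055],[0,0,0]],[0.2,[0,0,-0.08],[0,0,0]],[0.2,[0.02,0,-0.1],[0,0,0]],[0.2,[0.05,0,-0.11],[0,0,0]],[0.2,[0.08,0,-0.11],[0,0,0]],[0.2,[0.1,0,-0.11],[0,0,0]],[0.2,[0.1,0,-0.11],[0,0,0]]]'
python3 - <<'E'
from h import *;import cv2
t=viewer.snapshot("top")[40:240,180:330];s=viewer.snapshot("side")[110:240,230:400]
c=np.zeros((600,800,3),np.uint8);c[:500,:375]=cv2.resize(t,None,fx=2.5,fy=2.5);c[:312,380:788]=cv2.resize(s,None,fx=2.4,fy=2.4)
cv2.imwrite("pics/g5.png",c[:500,:,::-1])
f=lambda P:tuple(np.round(((pix("side",P)[0]-230)*2.4+380,(pix("side",P)[1]-110)*2.4)))
for P in ((.562,.117,.199),(.564,-.103,.199),(.525,.008,.221)):print(f(P))
E
```

```text
clock: 16.53
tool_pos: [0.5229, 0.0077, 0.1817]
orientation: [180.0, 0.0, -179.3]
force: [-0.3, 0.1, 0.0]
opening: 0.0505
gripper_force: 0.0
clock: 17.28
tool_pos: [0.4198, 0.006, 0.2932]
orientation: [179.9, 0.1, -179.3]
force: [0.2, -0.8, -0.7]
opening: 0.0522
gripper_force: 0.0
(np.float64(494.0), np.float64(85.0))
(np.float64(579.0), np.float64(175.0))
(np.float64(514.0), np.float64(128.0))
```

View pics/g5.png

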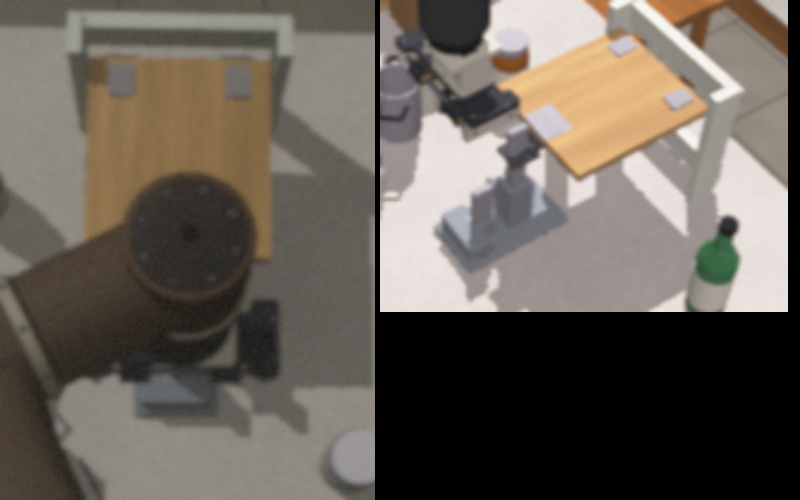

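The column is up and the board corner is at crop (579,176), against 175 predicted for a level board. The tab is where expected and the base hasn't moved. Handing in.

```bash
python3 -c "
from plant import workorder
print(workorder.close_job())"
```

```text
the job is handed in; nothing more can be done
None
```

The job is handed in at about 17 s of the 72 s allowed: by my measurements the jack stands released with its toe about 23 mm under the middle of the board, the column rests on its fourth notch (55.6 mm) and the board is level, but the hand-in gave no verdict.

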